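Send the sample carrier round the bend into its dock

ROBOT

A 6-joint arm with a two-finger parallel gripper is mounted at the origin on the work surface. World frame = base frame: x ahead of the robot, y to its left, z up, the work surface at z = 0. Lengths are in m, angles in rad, forces in N, time in s.
With the tool pointing down it reaches from about 0.375 to 0.9 m from the base axis. Payload 3.1 kg.
Tool frame: the origin (TCP) lies between the finger pads; the fingertips stand 8 mm ahead of it and the grasp point (between the pads) lies 11 mm behind it; z points along the fingers, y is the line along which they close (so a half turn about z gives the same grasp; the last joint's range is limited). The gripper opens to 85 mm and grips with 20 to 120 N. Pads are 22 mm wide; open, the fingers measure 114 mm over their backs; the gripper's body (76 mm by 85 mm) begins 54 mm behind the grasp point. The pads swing forward as they close: fully open they stand 13 mm farther back than shut.
Start: joints at [1.044, 0.527, 1.433, -0, 1.181, -0.178], TCP at [0.214, 0.587, 0.239] pointing down, gripper open.
Joint ranges: [-3.08, 3.08], [-0.75, 2.2], [0.22, 2.44], [-1.43, 4.57], [0, 2.65], [-2.85, 2.85]. Speed limits (rad/s): [2.79, 2.79, 3.14, 3.14, 3.14, 3.14].

INTERFACE

Orientations are given as a unit quaternion [x, y, z, w].
In Python, from station import readout, cams, sign_off gives the robot as it stands.
- The arm moves only by the tool send_rows, never from a script. Its argument "commands" is text: rows parted by semicolons, each of 5 numbers parted by spaces: the finger opening in mm, from 0 to 85.4, then the shift along the tool's x, y, z each as a share of 0.02 m, from -1 to 1, then the turn about the tool's z as a share of 4 degrees, from -1 to 1. In form: grip dx dy dz spin; .... A call has 1 to 20 rows; each row shifts and turns the commanded pose from where the row before left it, along the tool's axes as they then stand; what a row does not reach is not made up. A row lasts 1/12 s, in which the tool goes at most 41.7 mm and 7.16 degrees, less where a joint would pass 70% of its speed; a pose out of reach is approached as far as the arm can. A call with a number of a shift or a turn outside -1 to 1 is refused whole. A call with a gripper value outside its range is refused whole. The fingers move at their own pace and stop on an object; "grip_force" is the grip in N (left out, the last holds). Time passes only in rows, so rows that do not move let the fingers close. It gives the time, the measured TCP pose, the force, the opening and the grip force at its end, in the units of the state.
- readout.sense(): the state, without advancing time (a new reading comes with each control period).
- cams.snapshot(name): name is "side" or "top" or "wrist"; returns a dict with "pixels" (480x640x3 uint8, red, green, blue), "intrinsics" (3x3 intrinsics, pixels), "eye" and "rotation" of the camera in the world. Camera axes: x right, y down, z forward; pixel columns grow to the right and rows downward; lengths in m; the calibration is good to about 2 mm. A picture is of the moment at which its call begins. There is no depth.
- sign_off(): hands the job in; it is judged then, once.
The state is a dict: "t": time; "q": joint angles; "qd": joint speeds; "tau": joint torques, N m; "tcp_pos": TCP position; "tool_rot": TCP orientation; "force": force on the tool from outside, world axes, zero at the start; "ft_torque": the same for the moment, N m; "finger_gap": opening from 0.0 (shut) to 1.0 (fully open); "gripper_force": force on a finger pad.
Only numpy, scipy, OpenCV 4.12 (cv2) and the standard library are available. Lean on these libraries where they do the work, as an engineer would, in place of code of your own. Each camera call takes 0.05 s, during which the arm holds its last target. There are 200 camera calls.

TASK

Push the canister carrier along its guide rails, round the bend and on into the dock until the spring bolt snaps into its notch and holds it against the sprung buffer. Slide it, never lift or tip it, push gently (not above about 20 N) without squeezing the canister, and leave the other things on the bench where they are.

Things in the scene. Friction and masses are not known exactly. Their poses are not given: they have to be found in the camera images.
- track: Fixed entry half of the guide: upright aluminium rails 16 mm high, 6 mm thick, on the bench, with a 50 mm wide channel between. Origin on the bench, mid-channel, where the straight entry run ends and the bend begins. x = direction of travel along the entry run (at x -170 to 0 mm, closed at its back end), z up. From the origin the centre line bends left (to +y), radius 100 mm.
- bend_centre (a point): Centre of the bend, on the bench 100 mm to the left (+y) of the track's origin; axes as the track's. A separately clamped second half, not measured, laps into the bend and goes on as a straight exit leg 175 mm long, tangent to the bend, channel 52 mm wide. The whole turn may be 78 to 102 degrees, so where the exit leg points must be seen or felt. The dock is clamped on that leg.
- carrier: White plastic sledge 76 long, 44 wide, 40 mm high, 14 mm deep notch in each long side, sliding on the bench between the rails (friction 0.25, 0.5 to 0.9 kg). On its middle a fixed steel canister, 38 mm diameter, 40 to 80 mm height, cap 41 mm up to 90 mm. Origin mid-underside; x = long axis, forward in travel; z up. Starts 60 to 110 mm before the bend. Pushed high it may tip: push low on its tail.
- bolt (a joint): Dock's spring bolt (m): 0 = fully out, reaching 13 mm into the channel from the right side, 25 to 33 mm above the bench; up to 0.017 pushed back. The carrier's nose pushes it back by its slanted near side (about 3 to 9 N in all); its square far side then holds the carrier by the notch. It stands 65 to 100 mm along the straight of the exit leg, place not measured. Dock up to 42 mm high.
- buffer (a joint): Dock's sprung buffer at the channel's end (m): 0 = free, grows as the carrier's nose pushes it in, hard stop at 0.012. Spring 3 N at 0, rising 0.3 N per mm. The carrier meets it 5 mm before it is home; the bolt drops in when the buffer is about 5 mm in, with the carrier's origin about level with the bolt, and holds it there.
- bean_jar: Bystander: capped amber jar, 48 mm diameter, 62 mm high, standing inside the bend. Origin under its centre.
- tape_roll: Bystander: blue ring-shaped roll of tape lying flat, 72 mm diameter, 24 mm high, on the near side to the right of the bend. Origin under its centre.
- scoop: Bystander: small steel scoop, tray 70 x 50 x 30 mm with a 90 mm handle. Origin under the tray.
- cup_lid: Bystander: loose flat dark steel lid, 60 mm diameter, 12 mm high. Origin under its centre.
- driver: Bystander: screwdriver lying on the right of the bench, under 50 mm high. Origin under its middle.
Things that resemble listed ones, but are neither listed nor needed, are in the scene too. Leave any blue look-alike of the part that bears bolt alone. Of the things that look like the carrier, take the one that is farthest from the robot's base at the start.

How it is judged:
By the outcome, as a careful person would: the job done as asked, in the order asked, and still so for the second after the job is handed in, with the robot touching nothing.
It also fails if it takes over 51 s, if anything falls off the work surface, if the arm or the gripper's body presses on something with over 40 N, if the wrist force passes 120 N, or if a joint passes its speed limit or range.

## Working session

There is one attempt and no reset: what is moved stays moved. The work goes in short steps, Python scripts to look and compute and a tool call to move; the robot and the scene stay as the last step left them, time stands still between calls to the robot, and variables do not carry over. Pictures are saved under pics/ and viewed, at most 10 in all, crops included, and the job is handed in when it is done.

Besides the shell and the picture viewer there is one more tool, called after "Request:" as name(argument=value, ...), one argument or row to a line, values as JSON. send_rows: Moves the arm, as the interface text tells. Its arguments: {"type":"object","properties":{"commands":{"type":"string"},"grip_force":{"type":"number"}},"required":["commands"]}

```bash
mkdir -p pics; cat > h.py <<'E'
import numpy as np, cv2
from station import readout, cams, sign_off
def snap(n,f=None):
    s=cams.snapshot(n)
    if f: cv2.imwrite('pics/'+f,s['pixels'][:,:,::-1])
    return s
def ray(s,u,v,z):
    K=np.array(s['intrinsics']);R=np.array(s['rotation']);e=np.array(s['eye'])
    d=R@np.linalg.inv(K)@np.array([u,v,1.]); return e+d*(z-e[2])/d[2]
def proj(s,p):
    K=np.array(s['intrinsics']);R=np.array(s['rotation']);e=np.array(s['eye'])
    c=K@(R.T@(np.array(p)-e)); return c[:2]/c[2]
E
python3 - <<'E'
from h import *
import pickle
d={}
for n in('top','side'):
    d[n]=snap(n,n+'0.png'); print(n,d[n]['eye'],np.round(d[n]['rotation'],3).tolist(),np.array(d[n]['intrinsics']).tolist())
pickle.dump(d,open('s0.pkl','wb'))
print(readout.sense())
E
```

```text
top [0.38523512 0.02449269 1.37849085] [0.71, -0.704, 0.026, -0.026] [[533.9323508770776, 0.0, 312.39527186596234], [0.0, 533.9323508770776, 241.47047554697915], [0.0, 0.0, 1.0]]
side [ 0.29437345 -0.69933086  0.54528694] [0.87, -0.104, 0.071, -0.477] [[434.0778833524684, 0.0, 318.88102835388736], [0.0, 434.0778833524684, 247.52329627291041], [0.0, 0.0, 1.0]]
{'t': 0.1, 'q': array([ 1.04351608e+00,  5.28353590e-01,  1.43377570e+00,  4.54491081e-06,
        1.18137959e+00, -1.78494744e-01]), 'qd': array([ 0.00031739, -0.00064418, -0.00311845, -0.00081721, -0.00039599,
        0.00038367]), 'tau': array([ 4.45652204e-04, -4.43302739e+01, -1.78586107e+01, -1.96916799e-04,
        3.86846659e-03,  3.89722345e-06]), 'tcp_pos': array([0.2132483 , 0.58683379, 0.23844301]), 'tool_rot': array([ 1.73510902e-01,  9.84831482e-01, -8.98346995e-04, -3.33104459e-04]), 'force': array([-0.58970229, -0.49316058,  0.70780012]), 'ft_torque': array([0.01866759, 0.05742957, 0.01544499]), 'gripper_force': 0.0, 'finger_gap': 0.9992969701791861}
```

View pics/top0.png

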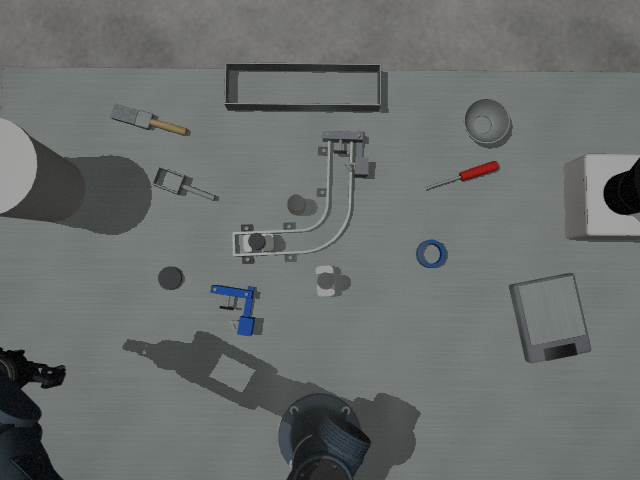

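View pics/side0.png

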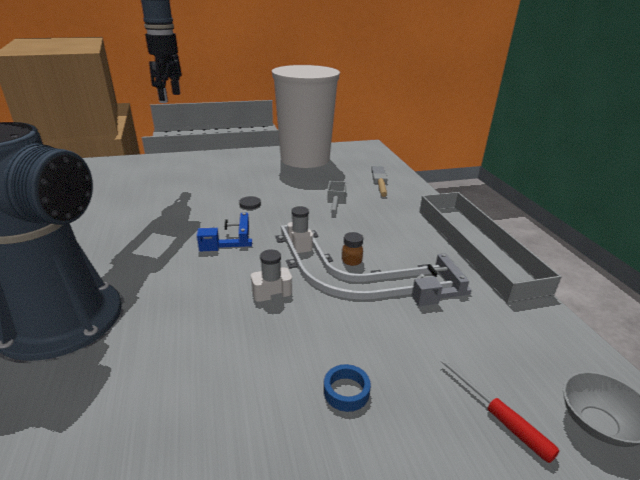

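Top view: carrier in the track at about (257,242), entry run going image-right, bend up to the exit leg, dock at about (345,145–170). Bystanders are clear of the track, except the jar at (297,204) inside the bend. I'll zoom in.

```bash
python3 - <<'E'
from h import *
import pickle
d=pickle.load(open('s0.pkl','rb'))
im=d['top']['pixels'][120:270,220:390,::-1]
im=cv2.resize(im,None,fx=4,fy=4,interpolation=cv2.INTER_CUBIC)
im=cv2.convertScaleAbs(im,alpha=1.3)
for i in range(0,170,10): cv2.putText(im,str(220+i),(i*4,8),0,.3,(0,255,255)); cv2.line(im,(i*4,10),(i*4,14),(0,255,255))
for i in range(0,150,10): cv2.putText(im,str(120+i),(0,i*4+4),0,.3,(0,255,255))
cv2.imwrite('pics/crop.png',im)
g=cv2.cvtColor(d['top']['pixels'],cv2.COLOR_RGB2GRAY)
# bright rail: per-scanline
for u in (238,270,280,290): 
    print('col',u,list(g[226:260,u]))
for v in (155,165,175,180,185,190,195): print('row',v,list(g[v,322:362]))
E
```

```text
col 238 [np.uint8(120), np.uint8(125), np.uint8(123), np.uint8(124), np.uint8(122), np.uint8(125), np.uint8(164), np.uint8(163), np.uint8(88), np.uint8(78), np.uint8(83), np.uint8(83), np.uint8(81), np.uint8(81), np.uint8(81), np.uint8(81), np.uint8(79), np.uint8(80), np.uint8(80), np.uint8(76), np.uint8(74), np.uint8(72), np.uint8(72), np.uint8(72), np.uint8(75), np.uint8(73), np.uint8(74), np.uint8(100), np.uint8(163), np.uint8(162), np.uint8(63), np.uint8(122), np.uint8(125), np.uint8(120)]
col 270 [np.uint8(122), np.uint8(122), np.uint8(124), np.uint8(123), np.uint8(144), np.uint8(161), np.uint8(157), np.uint8(93), np.uint8(163), np.uint8(117), np.uint8(108), np.uint8(110), np.uint8(104), np.uint8(105), np.uint8(107), np.uint8(107), np.uint8(107), np.uint8(107), np.uint8(106), np.uint8(108), np.uint8(105), np.uint8(107), np.uint8(106), np.uint8(107), np.uint8(96), np.uint8(66), np.uint8(139), np.uint8(160), np.uint8(137), np.uint8(123), np.uint8(123), np.uint8(124), np.uint8(127), np.uint8(121)]
col 280 [np.uint8(124), np.uint8(123), np.uint8(127), np.uint8(124), np.uint8(158), n
[... 4408 characters left out ...]
.uint8(121), np.uint8(123), np.uint8(124), np.uint8(124), np.uint8(124), np.uint8(123), np.uint8(122)]
row 195 [np.uint8(80), np.uint8(82), np.uint8(77), np.uint8(81), np.uint8(124), np.uint8(154), np.uint8(137), np.uint8(82), np.uint8(84), np.uint8(87), np.uint8(121), np.uint8(119), np.uint8(121), np.uint8(118), np.uint8(122), np.uint8(119), np.uint8(120), np.uint8(119), np.uint8(122), np.uint8(121), np.uint8(118), np.uint8(119), np.uint8(122), np.uint8(117), np.uint8(121), np.uint8(116), np.uint8(96), np.uint8(161), np.uint8(156), np.uint8(96), np.uint8(73), np.uint8(81), np.uint8(121), np.uint8(122), np.uint8(121), np.uint8(121), np.uint8(122), np.uint8(122), np.uint8(119), np.uint8(122)]
```

View pics/crop.png

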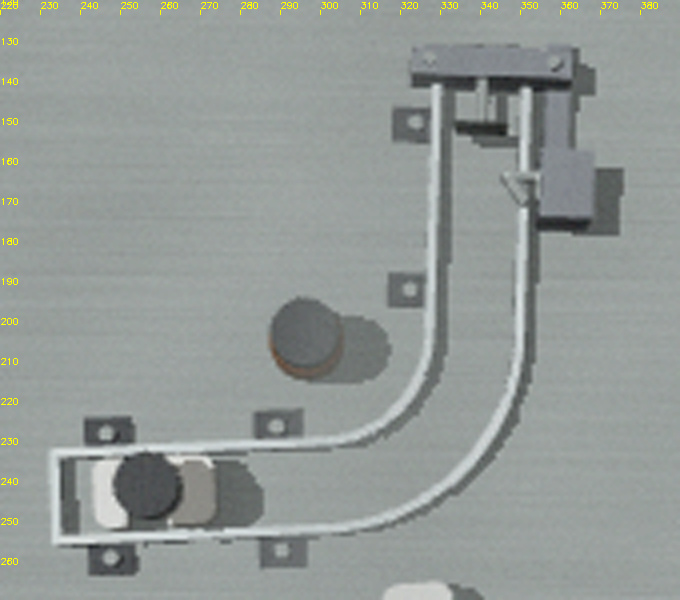

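```bash
cat > g.py <<'E'
from h import *
import pickle
s=pickle.load(open('s0.pkl','rb'))['top']
g=cv2.cvtColor(s['pixels'],cv2.COLOR_RGB2GRAY).astype(float)
def cen(a,lo,hi):  # bright-centroid
    w=np.clip(a[lo:hi]-128,0,None); return lo+(w*np.arange(hi-lo)).sum()/w.sum()
def line(P):
    P=np.array(P)[:,:2]; vx,vy,x,y=cv2.fitLine(P.astype(np.float32),cv2.DIST_HUBER,0,.001,.001).ravel(); return np.array([x,y]),np.array([vx,vy])
U=[ray(s,u,cen(g[:,u],228,234.5.__int__()),.016) for u in (236,240,278,282,286,292,294)]
L=[ray(s,u,cen(g[:,u],250,257),.016) for u in (236,240,244,248,252,256,260,264,268,272,276,280,284,288,292)]
A=[ray(s,cen(g[v,:],324,332),v,.016) for v in range(150,188,2)]
B=[ray(s,cen(g[v,:],347,354),v,.016) for v in list(range(146,156,2))+list(range(178,192,2))]
def mid(a,b,ref):
    pa,da=line(a);pb,db=line(b)
    da=da*np.sign(da@ref);db=db*np.sign(db@ref)
    n=lambda d:np.array([-d[1],d[0]])
    d=da+db;d/=np.linalg.norm(d)
    print('headings',np.degrees(np.arctan2(da[1],da[0])),np.degrees(np.arctan2(db[1],db[0])),'gap',(pa-pb)@n(d))
    return (pa+pb)/2,d
pe,de=mid(U,L,np.array([0,-1.])); px,dx=mid(A,B,np.array([1.,0]))
he,hx=[np.arctan2(d[1],d[0]) for d in(de,dx)]; print('turn',np.degrees(hx-he))
n=lambda d:np.array([-d[1],d[0]])
# bend centre: 0.1 left of both mid lines
C=np.linalg.solve(np.array([n(de),n(dx)]),[n(de)@pe+.1,n(dx)@px+.1])
O=C-.1*n(de); X=C-.1*n(dx)
if __name__=='__main__':
    print('C',C,'O',O,'X',X,'he,hx',np.degrees([he,hx]))
    bw=ray(s,233.5,243,.016)[:2]; print('backwall s',(bw-O)@de)
    for u in (242.5,274.5): print('carrier end s',(ray(s,u,242,.04)[:2]-O)@de)
    cap=ray(s,257,241.5,.09)[:2]; print('cap s',(cap-O)@de,(cap-O)@n(de), cap)
    for nm,u,v,z in(('bolt far',350,163,.033),('bolt tip',345,164,.029),('boltnear',351,170,.029),('buf',340,151,.03),('jar',296,203,.062)):
        p=ray(s,u,v,z)[:2]; print(nm,p,(p-X)@dx,(p-X)@n(dx))
    np.savez('geo.npz',O=O,X=X,C=C,he=he,hx=hx)
E
python3 g.py
```

```text
Traceback (most recent call last):
  File "g.py", line 9, in <module>
    U=[ray(s,u,cen(g[:,u],228,234.5.__int__()),.016) for u in (236,240,278,282,286,292,294)]
       ~~~^^^^^^^^^^^^^^^^^^^^^^^^^^^^^^^^^^^^^^^^^^
  File "h.py", line 9, in ray
    d=R@np.linalg.inv(K)@np.array([u,v,1.]); return e+d*(z-e[2])/d[2]
      ~^~~~~~~~~~~~~~~~~
ValueError: matmul: Input operand 1 has a mismatch in its core dimension 0, with gufunc signature (n?,k),(k,m?)->(n?,m?) (size 3 is different from 4)
```

```bash
sed -i "s/R=np.array(s\['rotation'\])/R=Rotation.from_quat(s['rotation']).as_matrix()/; 1a from scipy.spatial.transform import Rotation" h.py; sed -i 's/234.5.__int__()/235/' g.py; python3 g.py
```

```text
headings -87.18421597240884 -87.2745930021332 gap 0.05586554119024376
headings -1.6413338333886944 -1.30150605085835 gap 0.05775529818093952
turn 85.75798454396522
C [0.58683602 0.05833218] O [0.48695291 0.05349846] X [ 0.58426819 -0.04163485] he,hx [-87.22940449  -1.47141994]
backwall s -0.1715847208070428
carrier end s -0.1454721621095707
carrier end s -0.06513104169068254
cap s -0.10405738491964248 -0.0031411926641875536 [0.47878555 0.15728238]
bolt far [ 0.68602353 -0.07114877] 0.10247965037452227 -0.026891287308866346
bolt tip [ 0.68420796 -0.05863136] 0.10034325820418351 -0.014424628650901706
boltnear [ 0.66877699 -0.07405294] 0.08531337785870187 -0.030237359874362664
buf [ 0.71766361 -0.04561154] 0.1334535487949984 -0.0005500145919721599
jar [0.57758452 0.06480003] -0.00941452922830269 0.10622815515670085
```

Request:
send_rows(
  commands="0 -0.99 -0.67 0 0;0 -0.99 -0.67 0 0;0 -0.99 -0.67 0 0;0 -0.99 -0.67 0 0;0 -0.99 -0.67 0 0;0 -0.99 -0.67 0 0;0 -0.99 -0.67 0 0;0 -0.99 -0.67 0 0;0 -0.99 -0.67 0 0;0 -0.99 -0.67 0 0;0 -0.99 -0.67 0 0;0 -0.99 -0.67 0 0;0 -0.99 -0.67 0 0;0 -0.99 -0.67 0 0;0 -0.99 -0.67 0 0;0 -0.99 -0.67 0 0;0 -0.99 -0.67 0 0;0 -0.99 -0.67 0 0;0 -0.99 -0.67 0 0;0 0 0 0 0",
)

```text
t: 1.77
tcp_pos: [0.4829, 0.2166, 0.2391]
tool_rot: [0.175, 0.985, -0.0, 0.001]
force: [-0.3, -0.4, 0.3]
finger_gap: -0.002
gripper_force: 0.0
```

Request:
send_rows(
  commands="0 0 0 0.4 1;0 0 0 0.4 1;0 0 0 0.4 1;0 0 0 0.4 1;0 0 0 0.4 1;0 0 0 0.4 1;0 0 0 0.4 1;0 0 0 0.4 1;0 0 0 0.4 1;0 0 0 0.4 1;0 0 0 0.4 1;0 0 0 0.4 1;0 0 0 0.4 1;0 0 0 0.4 1;0 0 0 0.4 1;0 0 0 0.4 1;0 0 0 0.4 0.8;0 0 0 0 0;0 0 0 0 0",
)

```text
t: 3.35
tcp_pos: [0.4794, 0.2198, 0.1029]
tool_rot: [0.689, 0.725, -0.001, -0.001]
force: [-1.0, 0.3, 0.0]
finger_gap: 0.003
gripper_force: 0.0
```

```bash
cat > st.py <<'E'
from h import *
G=np.load('geo.npz'); O,X,C,he,hx=[G[k] for k in('O','X','C','he','hx')]
n=lambda d:np.array([-d[1],d[0]]); U=lambda a:np.array([np.cos(a),np.sin(a)])
R0=.1; Lb=R0*(hx-he)
def P(s):
    if s<0:return O+U(he)*s
    if s<Lb:return C-R0*n(U(he+s/R0))
    return X+U(hx)*(s-Lb)
def tool(s):  # tail point at s -> TCP, travel heading
    from scipy.optimize import brentq
    p=P(s); f=brentq(lambda k:np.linalg.norm(P(k)-p)-.076,s+.05,s+.1)
    c=P(f)-p; return p-.011*c/.076, np.arctan2(c[1],c[0])
def state():
    r=readout.sense(); x=Rotation.from_quat(r['tool_rot']).as_matrix()
    th=np.arctan2(-x[1,0],-x[0,0]); return r,th
def rel(p,th,q): # shift p->q in tool axes, m
    d=q-p; return np.array([-U(th)@d, n(U(th))@d])  # tool x = -travel, tool y = left of travel
if __name__=='__main__':
    r,th=state(); p=r['tcp_pos']
    x=Rotation.from_quat(r['tool_rot']).as_matrix()
    print('t',r['t'],'tcp',p,'th',np.degrees(th),'he',np.degrees(he),'toolx',x[:,0],'tooly',x[:,1],'F',r['force'],r['gripper_force'],r['finger_gap'])
    print('entry frame s,lat',(p[:2]-O)@U(he),(p[:2]-O)@n(U(he)),'exit',(p[:2]-X)@U(hx),(p[:2]-X)@n(U(hx)))
E
python3 st.py; python3 -c "
from h import *
snap('wrist','w1.png');snap('side','s1.png')"
```

```text
t 3.35 tcp [0.47937249 0.21975114 0.10286541] th -87.08378335853916 he -87.22940448700906 toolx [-5.08756087e-02  9.98704984e-01 -1.64633112e-04] tooly [ 0.99870356  0.05087526 -0.00170276] F [-0.99539852  0.30698412  0.02677239] 0.0 0.0027389755030048277
entry frame s,lat -0.16642475709130897 0.00046462060040603306 exit -0.11157306126759427 0.25860625310655305
```

View pics/s1.png

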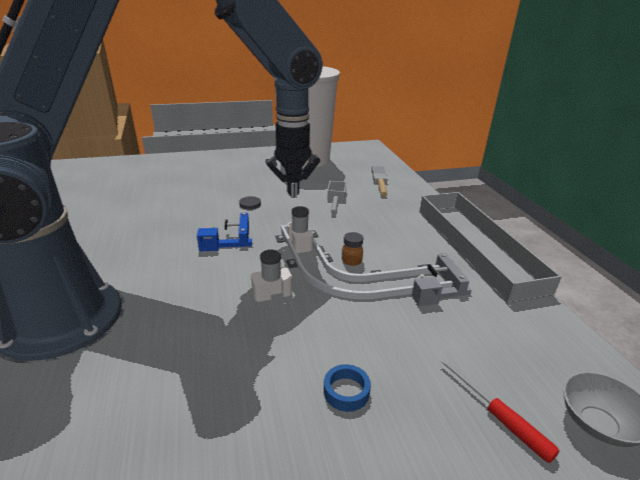

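Side view: closed fingers hang just behind the canister at (300,190); nothing has been disturbed. Descend behind the tail.

Request:
send_rows(
  commands="0 0 0 0.6 0;0 0 0 0.6 0;0 0 0 0.6 0;0 0 0 0.6 0;0 0 0 0.6 0;0 0 0 0.4 0;0 0 0 0.2 0;0 0 0 0 0",
)

```text
t: 4.12
tcp_pos: [0.4799, 0.2195, 0.0308]
tool_rot: [0.689, 0.724, -0.0, -0.0]
force: [-0.8, -0.3, -0.4]
finger_gap: 0.008
gripper_force: 0.0
```

Request:
send_rows(
  commands="0 -0.2 0 0 0;0 -0.2 0 0 0;0 -0.2 0 0 0;0 -0.1 0 0 0;0 -0.1 0 0 0;0 -0.1 0 0 0",
)

```text
t: 4.62
tcp_pos: [0.4816, 0.2017, 0.0318]
tool_rot: [0.69, 0.724, 0.001, 0.0]
force: [-0.9, 3.0, 1.8]
finger_gap: -0.003
gripper_force: 1.7
```

```bash
cat > plan.py <<'E'
from st import *
import sys
s0,ds,N=map(float,sys.argv[1:4])
r,th=state(); p=r['tcp_pos'][:2]
# current tail parameter by projection
S=np.arange(-.16,.3,.0005); T=[tool(s) for s in S]
i=np.argmin([np.linalg.norm(t[0]-p) for t in T]); print('tail s now',S[i],'Lb',Lb,'home',Lb+.061,'th',np.degrees(th),'z',r['tcp_pos'][2],'t',r['t'],'F',r['force'])
s=S[i]
for k in range(int(N)):
    s+=ds; q,h=tool(s)
    d=rel(p,th,q)/.02; w=-np.degrees(np.arctan2(np.sin(h-th),np.cos(h-th)))/4
    print('%2d s%.3f  %.2f %.2f 0 %.2f   h%.0f'%(k,s,d[0],d[1],w,np.degrees(h)))
    d=np.round(d,2);w=np.round(w,2)
    p=p-U(th)*d[0]*.02+n(U(th))*d[1]*.02; th=th-np.radians(4*w)
E
python3 plan.py 0 .006 58
```

```text
tail s now -0.13749999999999998 Lb 0.14967591901666008 home 0.21067591901666008 th -87.21271643679358 z 0.03181054703000818 t 4.6167 F [-0.93779158  3.01920464  1.78463961]
 0 s-0.131  -0.29 -0.09 0 0.00   h-87
 1 s-0.125  -0.30 0.00 0 0.00   h-87
 2 s-0.119  -0.30 0.00 0 0.00   h-87
 3 s-0.113  -0.30 0.00 0 0.00   h-87
 4 s-0.107  -0.30 0.00 0 0.00   h-87
 5 s-0.101  -0.30 0.00 0 0.00   h-87
 6 s-0.095  -0.30 0.00 0 0.00   h-87
 7 s-0.089  -0.30 0.00 0 0.00   h-87
 8 s-0.083  -0.30 0.00 0 0.00   h-87
 9 s-0.077  -0.30 0.00 0 0.00   h-87
10 s-0.071  -0.30 -0.00 0 -0.01   h-87
11 s-0.065  -0.30 -0.00 0 -0.09   h-87
12 s-0.059  -0.30 -0.01 0 -0.15   h-86
13 s-0.053  -0.30 -0.02 0 -0.23   h-85
14 s-0.047  -0.30 -0.02 0 -0.29   h-84
15 s-0.041  -0.30 -0.03 0 -0.37   h-83
16 s-0.035  -0.30 -0.04 0 -0.44   h-81
17 s-0.029  -0.30 -0.05 0 -0.51   h-79
18 s-0.023  -0.29 -0.07 0 -0.58   h-77
19 s-0.017  -0.30 -0.08 0 -0.65   h-74
20 s-0.011  -0.29 -0.09 0 -0.71   h-71
21 s-0.005  -0.29 -0.12 0 -0.78   h-68
22 s0.001  -0.29 -0.13 0 -0.84   h-65
23 s0.007  -0.28 -0.14 0 -0.86   h-61
24 s0.013  -
[... 551 characters left out ...]
  h-12
39 s0.103  -0.28 -0.12 0 -0.55   h-10
40 s0.109  -0.29 -0.10 0 -0.49   h-8
41 s0.115  -0.29 -0.10 0 -0.42   h-6
42 s0.121  -0.29 -0.09 0 -0.36   h-5
43 s0.127  -0.29 -0.07 0 -0.29   h-3
44 s0.133  -0.30 -0.06 0 -0.23   h-3
45 s0.139  -0.30 -0.04 0 -0.16   h-2
46 s0.145  -0.30 -0.03 0 -0.09   h-2
47 s0.151  -0.30 -0.00 0 -0.03   h-1
48 s0.157  -0.30 -0.00 0 0.00   h-1
49 s0.163  -0.30 -0.00 0 0.00   h-1
50 s0.169  -0.30 -0.00 0 0.00   h-1
51 s0.175  -0.30 -0.00 0 0.00   h-1
52 s0.181  -0.30 -0.00 0 0.00   h-1
53 s0.187  -0.30 -0.00 0 0.00   h-1
54 s0.193  -0.30 -0.00 0 0.00   h-1
55 s0.199  -0.30 -0.00 0 0.00   h-1
56 s0.205  -0.30 -0.00 0 0.00   h-1
57 s0.211  -0.30 -0.00 0 0.00   h-1
```

Request:
send_rows(
  commands="0 -0.2 -0.05 0 0;0 -0.3 0 0 0;0 -0.3 0 0 0;0 -0.3 0 0 0;0 -0.3 0 0 0;0 -0.3 0 0 0;0 -0.3 0 0 0",
)

```text
t: 5.2
tcp_pos: [0.4818, 0.1608, 0.0312]
tool_rot: [0.69, 0.724, -0.0, -0.0]
force: [-1.0, 3.1, 0.7]
finger_gap: 0.003
gripper_force: 1.6
```

```bash
python3 plan.py 0 .006 20 | cut -c1-40; python3 - <<'E'
from st import *
s=snap('side','s2.png')
E
```

```text
tail s now -0.09649999999999995 Lb 0.149
 0 s-0.090  -0.30 -0.00 0 0.01   h-87
 1 s-0.084  -0.30 0.00 0 -0.00   h-87
 2 s-0.078  -0.30 0.00 0 -0.00   h-87
 3 s-0.072  -0.30 -0.00 0 -0.01   h-87
 4 s-0.066  -0.30 -0.00 0 -0.08   h-87
 5 s-0.060  -0.30 -0.01 0 -0.14   h-86
 6 s-0.054  -0.30 -0.01 0 -0.21   h-85
 7 s-0.048  -0.30 -0.02 0 -0.28   h-84
 8 s-0.042  -0.30 -0.03 0 -0.36   h-83
 9 s-0.036  -0.29 -0.04 0 -0.42   h-81
10 s-0.030  -0.30 -0.05 0 -0.50   h-79
11 s-0.024  -0.30 -0.06 0 -0.57   h-77
12 s-0.018  -0.30 -0.08 0 -0.64   h-74
13 s-0.012  -0.29 -0.10 0 -0.71   h-72
14 s-0.006  -0.29 -0.11 0 -0.77   h-68
15 s-0.000  -0.28 -0.12 0 -0.83   h-65
16 s0.006  -0.29 -0.14 0 -0.85   h-62
17 s0.012  -0.28 -0.14 0 -0.86   h-58
18 s0.018  -0.28 -0.14 0 -0.86   h-55
19 s0.024  -0.28 -0.14 0 -0.86   h-51
```

View pics/s2.png

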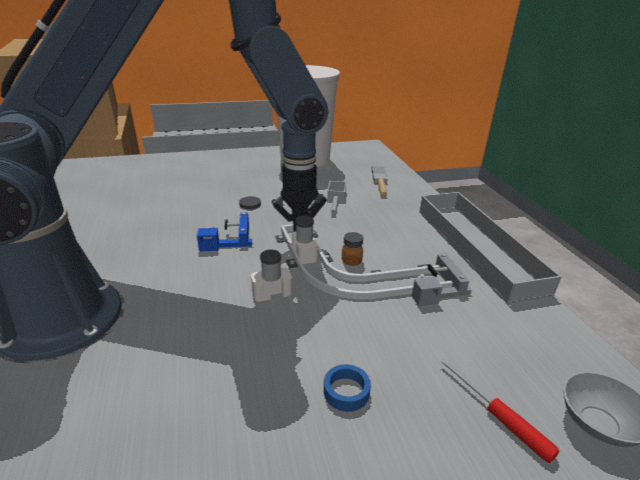

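The carrier (305,245) slides upright at about 3 N. On into the bend.

Request:
send_rows(
  commands="0 -0.3 0 0 0;0 -0.3 0 0 0;0 -0.3 0 0 0;0 -0.3 0 0 0;0 -0.3 0 0 -0.1;0 -0.3 0 0 -0.1;0 -0.3 0 0 -0.2;0 -0.3 -0.02 0 -0.3",
)

```text
t: 5.92
tcp_pos: [0.4839, 0.1129, 0.0312]
tool_rot: [0.671, 0.741, -0.0, -0.0]
force: [-0.2, 2.5, -0.9]
finger_gap: -0.001
gripper_force: 1.2
```

Request:
send_rows(
  commands="0 -0.3 -0.03 0 -0.4;0 -0.3 -0.04 0 -0.4;0 -0.3 -0.05 0 -0.5;0 -0.3 -0.06 0 -0.6;0 -0.3 -0.08 0 -0.6",
)

```text
t: 6.33
tcp_pos: [0.4832, 0.0825, 0.0312]
tool_rot: [0.604, 0.797, -0.0, -0.001]
force: [-0.8, 1.7, -0.7]
finger_gap: 0.002
gripper_force: 1.2
```

```bash
python3 plan.py 0 .006 20 | cut -c1-120
```

```text
tail s now -0.018499999999999878 Lb 0.14967591901666008 home 0.21067591901666008 th -74.2480923410975 z 0.03117777415317
 0 s-0.012  -0.29 -0.10 0 -0.67   h-72
 1 s-0.006  -0.29 -0.11 0 -0.77   h-68
 2 s-0.000  -0.28 -0.13 0 -0.83   h-65
 3 s0.006  -0.28 -0.14 0 -0.86   h-62
 4 s0.012  -0.28 -0.13 0 -0.86   h-58
 5 s0.018  -0.29 -0.14 0 -0.85   h-55
 6 s0.024  -0.28 -0.14 0 -0.86   h-51
 7 s0.030  -0.28 -0.14 0 -0.86   h-48
 8 s0.036  -0.28 -0.14 0 -0.86   h-45
 9 s0.042  -0.28 -0.14 0 -0.86   h-41
10 s0.048  -0.29 -0.14 0 -0.86   h-38
11 s0.054  -0.28 -0.13 0 -0.86   h-34
12 s0.060  -0.28 -0.14 0 -0.86   h-31
13 s0.066  -0.28 -0.14 0 -0.86   h-27
14 s0.072  -0.28 -0.14 0 -0.86   h-24
15 s0.078  -0.28 -0.14 0 -0.83   h-21
16 s0.084  -0.29 -0.13 0 -0.75   h-18
17 s0.090  -0.28 -0.13 0 -0.69   h-15
18 s0.096  -0.28 -0.12 0 -0.63   h-12
19 s0.102  -0.29 -0.12 0 -0.56   h-10
```

Request:
send_rows(
  commands="0 -0.29 -0.1 0 -0.7;0 -0.29 -0.11 0 -0.77;0 -0.28 -0.13 0 -0.83;0 -0.28 -0.14 0 -0.86;0 -0.28 -0.13 0 -0.86",
)

```text
t: 6.75
tcp_pos: [0.4816, 0.0517, 0.0311]
tool_rot: [0.486, 0.874, -0.001, -0.001]
force: [-0.6, 2.2, 1.4]
finger_gap: 0.001
gripper_force: 1.5
```

Request:
send_rows(
  commands="0 -0.28 -0.14 0 -0.86;0 -0.28 -0.14 0 -0.86;0 -0.28 -0.14 0 -0.86;0 -0.28 -0.14 0 -0.86",
)

```text
t: 7.08
tcp_pos: [0.4855, 0.0273, 0.0311]
tool_rot: [0.377, 0.926, -0.001, -0.002]
force: [-2.2, 2.0, 1.4]
finger_gap: 0.003
gripper_force: 1.6
```

```bash
python3 plan.py 0 .006 20 | cut -c1-160; python3 -c "
from h import *
s=snap('top','t2.png');cv2.imwrite('pics/t2c.png',cv2.resize(s['pixels'][110:290,210:410,::-1],None,fx=3,fy=3))"
```

```text
tail s now 0.03450000000000017 Lb 0.14967591901666008 home 0.21067591901666008 th -44.34925822007626 z 0.031132658339983056 t 7.0833 F [-2.22082792  2.04427648 
 0 s0.041  -0.30 -0.08 0 -0.66   h-42
 1 s0.047  -0.29 -0.14 0 -0.86   h-38
 2 s0.053  -0.28 -0.14 0 -0.86   h-35
 3 s0.059  -0.28 -0.14 0 -0.86   h-31
 4 s0.065  -0.28 -0.13 0 -0.86   h-28
 5 s0.071  -0.28 -0.14 0 -0.86   h-25
 6 s0.077  -0.29 -0.14 0 -0.84   h-21
 7 s0.083  -0.28 -0.14 0 -0.77   h-18
 8 s0.089  -0.28 -0.13 0 -0.70   h-15
 9 s0.095  -0.28 -0.12 0 -0.63   h-13
10 s0.101  -0.29 -0.12 0 -0.58   h-10
11 s0.107  -0.28 -0.11 0 -0.51   h-8
12 s0.113  -0.29 -0.10 0 -0.44   h-7
13 s0.119  -0.29 -0.09 0 -0.38   h-5
14 s0.125  -0.30 -0.07 0 -0.32   h-4
15 s0.131  -0.29 -0.07 0 -0.24   h-3
16 s0.137  -0.30 -0.05 0 -0.19   h-2
17 s0.143  -0.30 -0.03 0 -0.11   h-2
18 s0.149  -0.30 -0.01 0 -0.05   h-1
19 s0.155  -0.30 -0.00 0 0.00   h-1
```

View pics/t2c.png

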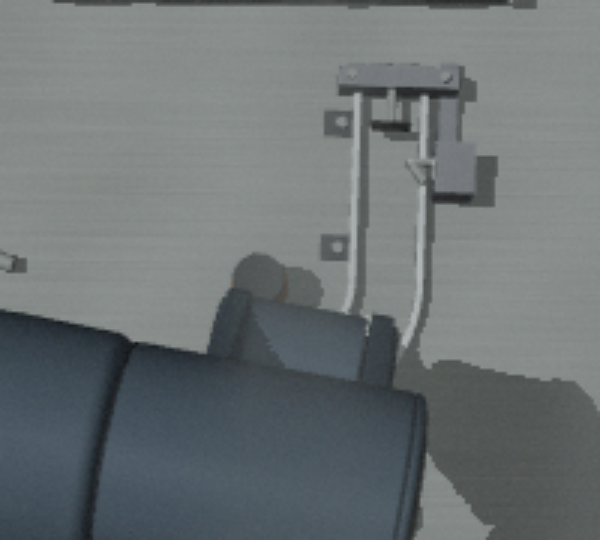

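The arm hides the carrier; the jar is unmoved at crop (260,270) and force is low. Continue.

Request:
send_rows(
  commands="0 -0.3 -0.08 0 -0.7;0 -0.29 -0.14 0 -0.86;0 -0.28 -0.14 0 -0.86;0 -0.28 -0.14 0 -0.86;0 -0.28 -0.13 0 -0.86",
)

```text
t: 7.55
tcp_pos: [0.4999, -0.0, 0.0311]
tool_rot: [0.241, 0.971, -0.0, -0.002]
force: [-2.8, 2.0, 2.1]
finger_gap: 0.001
gripper_force: 2.0
```

Request:
send_rows(
  commands="0 -0.28 -0.14 0 -0.86;0 -0.29 -0.14 0 -0.84;0 -0.28 -0.14 0 -0.77;0 -0.28 -0.13 0 -0.7",
)

```text
t: 7.88
tcp_pos: [0.5161, -0.0189, 0.031]
tool_rot: [0.132, 0.991, 0.0, -0.003]
force: [-3.6, 1.7, 1.6]
finger_gap: -0.003
gripper_force: 1.8
```

```bash
python3 plan.py 0 .006 22 | cut -c1-180; python3 -c "
from h import *
snap('side','s3.png')"
```

```text
tail s now 0.08800000000000022 Lb 0.14967591901666008 home 0.21067591901666008 th -15.199833571626781 z 0.031040068277167928 t 7.8833 F [-3.62471024  1.69683821  1.61669784]
 0 s0.094  -0.29 -0.12 0 -0.57   h-13
 1 s0.100  -0.29 -0.12 0 -0.57   h-11
 2 s0.106  -0.28 -0.11 0 -0.52   h-9
 3 s0.112  -0.29 -0.10 0 -0.45   h-7
 4 s0.118  -0.29 -0.09 0 -0.38   h-5
 5 s0.124  -0.29 -0.08 0 -0.32   h-4
 6 s0.130  -0.30 -0.06 0 -0.26   h-3
 7 s0.136  -0.30 -0.05 0 -0.19   h-2
 8 s0.142  -0.29 -0.04 0 -0.12   h-2
 9 s0.148  -0.30 -0.01 0 -0.05   h-1
10 s0.154  -0.30 -0.00 0 -0.00   h-1
11 s0.160  -0.30 -0.00 0 -0.00   h-1
12 s0.166  -0.30 -0.00 0 -0.00   h-1
13 s0.172  -0.30 -0.00 0 -0.00   h-1
14 s0.178  -0.30 -0.00 0 -0.00   h-1
15 s0.184  -0.30 -0.00 0 -0.00   h-1
16 s0.190  -0.30 -0.00 0 -0.00   h-1
17 s0.196  -0.30 -0.00 0 -0.00   h-1
18 s0.202  -0.30 -0.00 0 -0.00   h-1
19 s0.208  -0.30 -0.00 0 -0.00   h-1
20 s0.214  -0.30 -0.00 0 -0.00   h-1
21 s0.220  -0.30 -0.00 0 -0.00   h-1
```

View pics/s3.png

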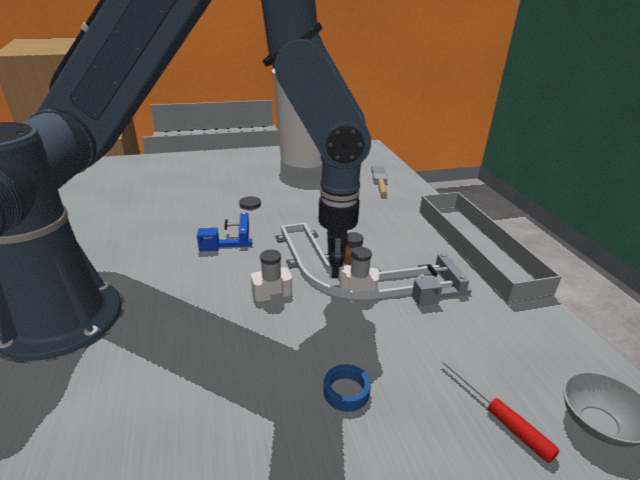

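Carrier upright at (360,270), tail pushed by fingers, entering the exit leg. Continue, slowing for the bolt.

Request:
send_rows(
  commands="0 -0.29 -0.12 0 -0.6;0 -0.29 -0.12 0 -0.57;0 -0.28 -0.11 0 -0.52;0 -0.29 -0.1 0 -0.45;0 -0.29 -0.09 0 -0.38",
)

```text
t: 8.35
tcp_pos: [0.5429, -0.035, 0.031]
tool_rot: [0.046, 0.999, 0.0, -0.002]
force: [-2.1, 0.8, 1.2]
finger_gap: 0.006
gripper_force: 1.5
```

Request:
send_rows(
  commands="0 -0.29 -0.08 0 -0.32;0 -0.3 -0.06 0 -0.26;0 -0.3 -0.05 0 -0.19;0 -0.29 -0.04 0 -0.12;0 -0.3 -0.01 0 -0.05",
)

```text
t: 8.77
tcp_pos: [0.5744, -0.0415, 0.0311]
tool_rot: [0.013, 1.0, -0.0, -0.0]
force: [-2.5, -0.7, -1.7]
finger_gap: 0.001
gripper_force: 1.2
```

Request:
send_rows(
  commands="0 -0.15 0 0 0;0 -0.15 0 0 0;0 -0.15 0 0 0;0 -0.15 0 0 0",
)

```text
t: 9.1
tcp_pos: [0.5859, -0.0414, 0.0313]
tool_rot: [0.013, 1.0, 0.0, -0.0]
force: [-3.1, -0.0, -0.7]
finger_gap: -0.002
gripper_force: 1.4
```

```bash
python3 plan.py 0 .006 2; python3 st.py
```

```text
tail s now 0.16250000000000028 Lb 0.14967591901666008 home 0.21067591901666008 th -1.4579078410717607 z 0.0313231456295177 t 9.1 F [-3.14542971 -0.03535722 -0.67259286]
 0 s0.169  -0.31 -0.01 0 0.00   h-1
 1 s0.175  -0.30 -0.00 0 0.00   h-1
t 9.1 tcp [ 0.58588442 -0.04144075  0.03132315] th -1.4579078410717607 he -87.22940448700906 toolx [-9.99675953e-01  2.54425378e-02  8.15950425e-04] tooly [2.54426607e-02 9.99676273e-01 1.40584925e-04] F [-3.14542971 -0.03535722 -0.67259286] 1.3879584979440551 -0.001562681929276092
entry frame s,lat 0.09961030708568462 0.09422676805372548 exit 0.001610710019432941 0.00023553188613104916
```

Request:
send_rows(
  commands="0 -0.15 0 0 0;0 -0.15 0 0 0;0 -0.15 0 0 0;0 -0.15 0 0 0",
)

```text
t: 9.43
tcp_pos: [0.5973, -0.0417, 0.0313]
tool_rot: [0.013, 1.0, 0.0, -0.001]
force: [-5.4, -0.0, 2.4]
finger_gap: 0.0
gripper_force: 2.7
```

Request:
send_rows(
  commands="0 -0.15 0 0 0;0 -0.15 0 0 0;0 -0.15 0 0 0;0 -0.15 0 0 0",
)

```text
t: 9.77
tcp_pos: [0.6087, -0.0417, 0.0311]
tool_rot: [0.013, 1.0, 0.0, -0.002]
force: [-4.8, 0.7, -0.5]
finger_gap: 0.001
gripper_force: 2.3
```

Request:
send_rows(
  commands="0 -0.15 0 0 0;0 -0.15 0 0 0;0 -0.15 0 0 0",
)

```text
t: 10.02
tcp_pos: [0.6192, -0.0424, 0.0311]
tool_rot: [0.013, 1.0, 0.0, -0.0]
force: [-2.6, -0.0, -2.3]
finger_gap: 0.002
gripper_force: 1.7
```

Request:
send_rows(
  commands="0 -0.1 0 0 0;0 -0.1 0 0 0;0 -0.1 0 0 0",
)

```text
t: 10.27
tcp_pos: [0.6251, -0.0425, 0.0311]
tool_rot: [0.013, 1.0, 0.0, -0.0]
force: [-3.4, 1.0, -2.1]
finger_gap: 0.003
gripper_force: 1.7
```

Request:
send_rows(
  commands="0 -0.1 0 0 0;0 -0.1 0 0 0;0 -0.1 0 0 0",
)

```text
t: 10.52
tcp_pos: [0.6292, -0.0424, 0.0312]
tool_rot: [0.013, 1.0, 0.0, -0.002]
force: [-8.1, 1.2, 3.0]
finger_gap: 0.002
gripper_force: 4.2
```

Request:
send_rows(
  commands="0 -0.1 0 0 0;0 -0.1 0 0 0",
)

```text
t: 10.68
tcp_pos: [0.632, -0.0421, 0.0312]
tool_rot: [0.013, 1.0, 0.001, -0.004]
force: [-9.5, 1.8, 3.9]
finger_gap: 0.003
gripper_force: 4.6
```

```bash
python3 -c "
from h import *
s=snap('side','s4.png');cv2.imwrite('pics/s4c.png',cv2.resize(s['pixels'][190:330,320:500,::-1],None,fx=4,fy=4,interpolation=cv2.INTER_CUBIC))"
```

```text
(no output)
```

View pics/s4c.png

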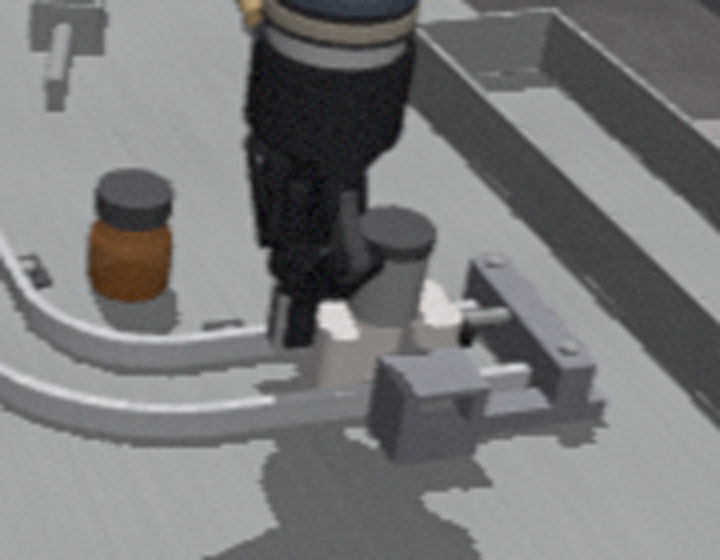

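Carrier upright against the buffer plate (crop 440,330), the arm's force at 9.5 N. Press on in 1 mm steps.

Request:
send_rows(
  commands="0 -0.05 0 0 0;0 -0.05 0 0 0",
)

```text
t: 10.9
tcp_pos: [0.6335, -0.042, 0.0312]
tool_rot: [0.012, 1.0, 0.001, -0.004]
force: [-8.6, 1.9, 2.8]
finger_gap: 0.002
gripper_force: 4.1
```

Request:
send_rows(
  commands="0 -0.05 0 0 0;0 -0.05 0 0 0",
)

```text
t: 11.07
tcp_pos: [0.6359, -0.0422, 0.0312]
tool_rot: [0.013, 1.0, 0.001, -0.004]
force: [-8.9, 1.0, 3.9]
finger_gap: 0.0
gripper_force: 4.6
```

```bash
python3 -c "
from h import *
s=snap('top','t5.png');cv2.imwrite('pics/t5c.png',cv2.resize(s['pixels'][120:190,300:390,::-1],None,fx=7,fy=7,interpolation=cv2.INTER_CUBIC))"
```

Request:
send_rows(
  commands="0 -0.05 0 0 0;0 0 0 0 0;0 0 0 0 0",
)

```text
t: 11.37
tcp_pos: [0.6368, -0.0422, 0.0312]
tool_rot: [0.013, 1.0, 0.001, -0.004]
force: [-8.5, 1.2, 3.1]
finger_gap: -0.0
gripper_force: 4.4
```

Request:
send_rows(
  commands="0 0.1 0 0 0;0 0.1 0 0 0;0 0 0 0 0;0 0 0 0 0",
)

```text
t: 11.7
tcp_pos: [0.6361, -0.0429, 0.0315]
tool_rot: [0.013, 1.0, 0.0, 0.0]
force: [-4.5, 2.0, 0.1]
finger_gap: -0.002
gripper_force: 2.0
```

Request:
send_rows(
  commands="0 0.1 0 0 0;0 0.1 0 0 0;0 0 0 0 0;0 0 0 0 0",
)

```text
t: 12.03
tcp_pos: [0.6334, -0.0433, 0.0318]
tool_rot: [0.013, 1.0, -0.0, 0.002]
force: [-0.8, 0.1, 0.0]
finger_gap: 0.001
gripper_force: 0.2
```

Contact was lost well before the buffer's free point, so the bolt seems to hold. Back off and check.

Request:
send_rows(
  commands="0 0.5 0 0 0;0 0.8 0 0 0;0 1 0 0 0;0 0.5 0 -1 0;0 0 0 -1 0;0 0 0 -1 0;0 0 0 -1 0;0 0 0 -1 0;0 1 0 -1 0;0 1 0 -1 0;0 1 0 -1 0;0 1 0 -1 0;0 1 0 0 0;0 1 0 0 0;0 0 0 0 0",
)

```text
t: 13.28
tcp_pos: [0.4529, -0.0377, 0.212]
tool_rot: [0.013, 1.0, 0.0, -0.001]
force: [-0.3, -0.8, -0.0]
finger_gap: 0.001
gripper_force: 0.0
```

```bash
python3 - <<'E'
from h import *
s=snap('top','t6.png')
a=cv2.resize(s['pixels'][115:190,310:390,::-1],None,fx=8,fy=8,interpolation=cv2.INTER_CUBIC)[:, :400]
q=snap('side','s6.png'); b=cv2.resize(q['pixels'][220:320,400:485,::-1],None,fx=6,fy=6,interpolation=cv2.INTER_CUBIC)[:600,:400]
b=cv2.resize(q['pixels'][230:315,360:480,::-1],(400,283),interpolation=cv2.INTER_CUBIC)
o=np.zeros((600,800,3),np.uint8); o[:600,:400]=a; o[:283,400:]=b; cv2.imwrite('pics/c6.png',o)
G=np.load('geo.npz');X=G['X'];hx=G['hx'];d=np.array([np.cos(hx),np.sin(hx)])
for v in range(130,190): print(v,s['pixels'][v,334:346].mean(0).round().astype(int).tolist(),round(float((ray(s,340,v,.04)[:2]-X)@d),4)) if v%2==0 else 0
E
```

```text
130 [133, 138, 136] 0.1854
132 [119, 123, 126] 0.1802
134 [117, 121, 126] 0.175
136 [117, 122, 125] 0.1698
138 [114, 118, 122] 0.1646
140 [66, 70, 70] 0.1594
142 [84, 88, 86] 0.1543
144 [120, 126, 124] 0.1491
146 [121, 127, 125] 0.1439
148 [97, 101, 99] 0.1387
150 [120, 121, 118] 0.1336
152 [173, 174, 171] 0.1284
154 [88, 90, 91] 0.1232
156 [74, 77, 78] 0.1181
158 [74, 77, 78] 0.1129
160 [75, 77, 78] 0.1078
162 [75, 78, 79] 0.1026
164 [75, 78, 79] 0.0975
166 [72, 75, 76] 0.0923
168 [58, 61, 60] 0.0872
170 [66, 70, 68] 0.082
172 [148, 149, 145] 0.0769
174 [180, 182, 178] 0.0717
176 [181, 182, 178] 0.0666
178 [180, 181, 178] 0.0615
180 [75, 75, 73] 0.0564
182 [81, 83, 81] 0.0512
184 [132, 138, 136] 0.0461
186 [133, 138, 136] 0.041
188 [130, 136, 134] 0.0359
```

View pics/c6.png

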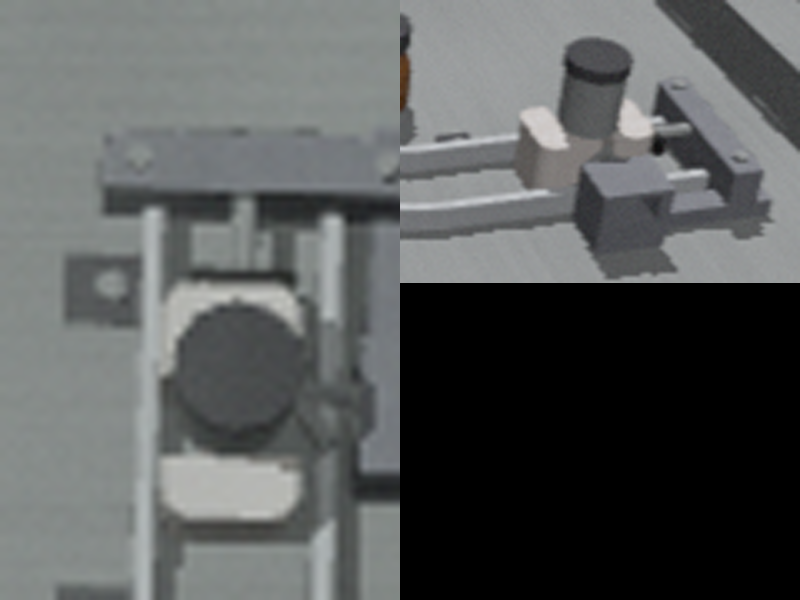

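The bolt tip sits in the notch (left panel, about 310–330,400). The carrier is level, with its nose against the compressed buffer, and it stayed put when I backed off. Handing in.

```bash
python3 -c "
from h import *
print(readout.sense()['t']); print(sign_off())"
```

```text
13.3833
the job is handed in; nothing more can be done
None
```

The carrier was pushed round the bend into the dock, the bolt appears seated in its notch against the buffer, and the job is handed in at 13.4 s (highest force read 10.4 N; bystanders not re-measured, but I saw none touched).

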